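# Put the dispensing jars on their right stands

## Task

Each of the three amber jars stands on a stand of the wrong size. First free the square mat by lowering the tall steel cup gently into the short one, letting go before it is rammed tight; then put every jar in the middle of the stand of its own size (smallest jar on smallest stand, middle on middle, largest on largest), using the mat as a stopover for one of them. Set the jars down gently, and keep jars and cups upright throughout.

Things in the scene. Friction and masses are not known exactly. Their poses are not given: they have to be found in the camera images.
- jar_s: The smallest of three loose jars: an upright cylinder of amber glass 36 mm across, 60 mm tall in all, its top quarter a white cap 29 mm across. At the start it stands on the middle-sized stand, which is not its own. Origin: centre of its underside; z along its axis, up. Grip the glass, not the cap.
- jar_m: The middle-sized of three loose jars: an upright cylinder of amber glass 49 mm across, 82 mm tall in all, its top quarter a white cap 39 mm across. At the start it stands on the largest stand, which is not its own. Origin: centre of its underside; z along its axis, up. Grip the glass, not the cap.
- jar_l: The largest of three loose jars: an upright cylinder of amber glass 62 mm across, 105 mm tall in all, its top quarter a white cap 50 mm across. At the start it stands on the smallest stand, which is not its own. Origin: centre of its underside; z along its axis, up. Grip the glass, not the cap.
- stand_s: The smallest of three fixed round grey stands: a flat disc 76 mm across and 6 mm high, where the smallest jar belongs. Origin: centre of its underside on the table; its top is 6 mm above.
- stand_m: The middle-sized of three fixed round grey stands: a flat disc 96 mm across and 6 mm high, where the middle-sized jar belongs. Origin: centre of its underside on the table; its top is 6 mm above.
- stand_l: The largest of three fixed round grey stands: a flat disc 116 mm across and 6 mm high, where the largest jar belongs. Origin: centre of its underside on the table; its top is 6 mm above.
- mat: Fixed square dark rubber mat, 90 x 90 mm, 6 mm high; the tall cup stands on it at the start. Origin: centre of its underside on the table; z up.
- cup_tall: Taller of two loose steel cups, on the mat at the start: 90 mm tall, tapered, outside 41 mm at the foot, 65 at the rim, 60 at 20 mm below the rim, about 100 g. Origin: centre of its underside; z up its axis. In the short cup the walls meet with its underside 12 to 14 mm above the short cup's (rim 43 mm above the other rim): let go there or a few mm before and it settles; pushed on, it jams.
- cup_short: The shorter of the two steel cups, empty, loose on the table: 60 mm tall, outside 44 mm across at the foot and 60 mm at the rim, wall 3 mm, inside 54 mm across at the mouth, same taper as the tall cup, about 150 g. Origin: centre of its underside; z along its axis, up.
Not all that is in view belongs to the job. Leave any blue or purple look-alike of the jar_s alone.

How it is judged (in metres and radians):
On the way, in this order (a step that is already met when the one before it is completed fails the run):
1. the tall cup sits in the short cup, upright and released (z of cup_tall in the frame of cup_short between 0.005 and 0.02 m and horizontal distance between cup_tall and cup_short below 0.006 m and angle between the z axis of cup_tall and the z axis of cup_short, either way round below 0.12 rad and angle between cup_short's own z axis and vertical below 0.1 rad and contact force between the fingers and cup_tall below 0.1 N), for 0.3 s.
2. one of the jars stands on the square mat, released (((horizontal distance between jar_s and mat below 0.035 m and z of jar_s in the frame of mat between 0.003 and 0.009 m and angle between jar_s's own z axis and vertical below 0.1 rad and contact force between the fingers and jar_s below 0.1 N) or (horizontal distance between jar_m and mat below 0.035 m and z of jar_m in the frame of mat between 0.003 and 0.009 m and angle between jar_m's own z axis and vertical below 0.1 rad and contact force between the fingers and jar_m below 0.1 N) or (horizontal distance between jar_l and mat below 0.035 m and z of jar_l in the frame of mat between 0.003 and 0.009 m and angle between jar_l's own z axis and vertical below 0.1 rad and contact force between the fingers and jar_l below 0.1 N))), for 0.2 s.
At the end, for the whole second after the job is handed in: Each jar stands upright (within 0.1 rad) on the stand of its own size, its axis within 12 mm of the stand's centre; the tall cup sits in the upright short cup, centred within 6 mm, in line within 0.12 rad, its underside 5 to 20 mm above the short cup's; all released and at rest (under 0.02 m/s) (all of step 1 and horizontal distance between jar_s and stand_s below 0.012 m and z of jar_s in the frame of stand_s between 0.003 and 0.009 m and angle between each of jar_s, jar_m, jar_l's own z axis and vertical below 0.1 rad and contact force between the fingers and jar_s below 0.1 N and horizontal distance between jar_m and stand_m below 0.012 m and z of jar_m in the frame of stand_m between 0.003 and 0.009 m and contact force between the fingers and jar_m below 0.1 N and horizontal distance between jar_l and stand_l below 0.012 m and z of jar_l in the frame of stand_l between 0.003 and 0.009 m and contact force between the fingers and jar_l below 0.1 N and linear speed of each of jar_s, jar_m, jar_l, cup_tall, cup_short below 0.02 m/s); the robot touches nothing.
It fails at once if the tall cup is pressed into the short cup with more than 45 N in all (contact force between cup_tall and cup_short above 45 N).
It fails at once if a jar or cup is tipped by more than 0.5 rad (angle between any of jar_s, jar_m, jar_l, cup_tall, cup_short's own z axis and vertical above 0.5 rad).
It fails at once if a jar is dropped or slammed on a stand or the mat (more than 50 N) (contact force between any of jar_s, jar_m, jar_l and stand_s above 50 N or contact force between any of jar_s, jar_m, jar_l and stand_m above 50 N or contact force between any of jar_s, jar_m, jar_l and stand_l above 50 N or contact force between any of jar_s, jar_m, jar_l and mat above 50 N).
It also fails if it takes over 131 s, if anything falls off the work surface, if the arm or the gripper's body presses on something with over 40 N, if the wrist force passes 120 N, or if a joint passes its speed limit or range.

## Robot

A 6-joint arm with a two-finger parallel gripper is mounted at the origin on the work surface. World frame = base frame: x ahead of the robot, y to its left, z up, the work surface at z = 0. Lengths are in mm, angles in rad, forces in N, time in s.
With the tool pointing down it reaches from about 275 to 750 mm from the base axis. Payload 10.2 kg.
Tool frame: the origin (TCP) lies on the centre line of the jaws, within the pads' length; the fingertips stand 19 mm ahead of it and the grasp point (between the pads) is the TCP; z points along the fingers, y is the line along which they close (so a half turn about z gives the same grasp; the last joint's range is limited). The gripper opens to 85 mm and grips with 20 to 120 N. Pads are 22 mm wide; open, the fingers measure 114 mm over their backs; the gripper's body (76 mm by 85 mm) begins 54 mm behind the grasp point. The pads swing forward as they close: fully open they stand 13 mm farther back than shut.
Start: joints at [0.998, 0.313, 1.498, -0, 1.331, -0.223], TCP at [179.936, 493.208, 250.294] pointing down, gripper open.
Joint ranges: [-2.94, 2.94], [-0.97, 2.17], [0.19, 2.56], [-1.23, 4.37], [0.02, 3.11], [-2.88, 2.88]. Speed limits (rad/s): [2.39, 2.39, 3.01, 3.14, 3.14, 3.14].

## Interface

Orientations are given as a unit quaternion [w, x, y, z].
In Python, from rig import sense, capture, finish_job, regions_of, mark_of gives the robot as it stands.
- The arm moves only by the tool jog_arm, never from a script. Its argument "series" is text: rows parted by semicolons, each of 7 numbers parted by spaces: the shift along the tool's x, y, z in units of 0.4 m (1.0 is 0.4 m), then the turn, a rotation vector about the tool's x, y, z in units of pi/2 rad (1.0 is pi/2 rad), then the opening, from -1 (shut) to 1 (fully open). A call has 1 to 20 rows; each row is the pose to reach, as a shift and turn from the pose commanded when the call began, along the tool's axes at that moment; what a row does not reach only later rows make up. A row lasts 1/8 s, in which the tool goes at most 62.5 mm and 10.7 degrees, less where a joint would pass 70% of its speed; a pose out of reach is approached as far as the arm can. A call with a number of a shift or a turn outside -1 to 1 is refused whole. A call with a gripper value outside its range is refused whole. The fingers move at their own pace and stop on an object; "grip_force" is the grip in N (left out, the last holds). Time passes only in rows, so rows that repeat a pose let the fingers close. It gives the time, the measured TCP pose, the force, the opening and the grip force at its end, in the units of the state.
- sense(): the state, without advancing time (a new reading comes with each control period).
- capture(name): name is "scene" or "side" or "wrist"; returns a dict with "img" (384x512x3 uint8, red, green, blue), "intrinsics" (3x3 intrinsics, pixels), "R" (3x3) and "t" (3): a world point X has camera coordinates R X + t. Camera axes: x right, y down, z forward; pixel columns grow to the right and rows downward; lengths in mm; the calibration is good to about 2 mm. The wrist camera is an equidistant fisheye: a pixel r from the principal point sees the ray r / f radians off the axis. A picture is of the moment at which its call begins. There is no depth.
- finish_job(): hands the job in; it is judged then, once.
Trained networks look in a picture, given as the dict that the camera call returned (one of the last four; its "shot" number tells which), for a name from the list of things; names that differ only in an ending like _2 or _b are one class to them, and where a whole thing is asked for, a point or a joint stands for the part that bears it (a point fixed in the world has none). Each returns a list of dicts, best first, with "confidence" (0 to 1); they miss things now and then, are a little off and sometimes report something else, mostly with a low value. They report only what shows in the picture. A call takes as long as a camera call. They do not tell look-alikes from the thing itself.
- regions_of(label, picture): "region" (384x512 bool, what is visible of it) and "point" ([row, column] in pixels, amid what is visible of it).
- mark_of(label, picture): "point" ([row, column] in pixels: a listed point, or the origin of a listed thing).
The state is a dict: "time_s": time; "joints": joint angles; "dq": joint speeds; "tau": joint torques, N m; "eef_pos": TCP position; "ee_rot": TCP orientation; "force": force on the tool from outside, world axes, zero at the start; "wrist_torque": the same for the moment, N m; "grip_width": opening from 0.0 (shut) to 1.0 (fully open); "grip_force": force on a finger pad.
Only numpy, scipy, OpenCV 4.12 (cv2) and the standard library are available. Lean on these libraries where they do the work, as an engineer would, in place of code of your own. Each camera call takes 0.05 s, during which the arm holds its last target. There are 200 camera calls.

## Working session

There is one attempt and no reset: what is moved stays moved. The work goes in short steps, Python scripts to look and compute and a tool call to move; the robot and the scene stay as the last step left them, time stands still between calls to the robot, and variables do not carry over. Pictures are saved under pics/ and viewed, at most 14 in all, crops included, and the job is handed in when it is done.

Besides the shell and the picture viewer there is one more tool, called as a command line: name --argument value ..., lists and objects as JSON in quotes. jog_arm: Moves the arm, as the interface text tells. Shifts and turns lie within -1 to 1; 1 stands for 0.4 m of shift or pi/2 rad of turn. Its arguments: {"type":"object","properties":{"series":{"type":"string"},"grip_force":{"type":"number"}},"required":["series"]}

```bash
mkdir -p pics; cat > h.py <<'E'
import numpy as np, cv2
from rig import sense, capture, finish_job, regions_of, mark_of
def save(n,p): cv2.imwrite(f'pics/{n}.png',cv2.cvtColor(p['img'],cv2.COLOR_RGB2BGR))
def ray(p,rc,fish=False):
    K=np.array(p['intrinsics']);R=np.array(p['R']);t=np.array(p['t'])
    x=(rc[1]-K[0,2])/K[0,0];y=(rc[0]-K[1,2])/K[1,1]
    if fish:
        r=np.hypot(x,y);s=np.sin(r)/r if r>1e-9 else 1;d=np.array([x*s,y*s,np.cos(r)])
    else: d=np.array([x,y,1.])
    d=R.T@d;return -R.T@t,d/np.linalg.norm(d)
def atz(p,rc,z,fish=False):
    c,d=ray(p,rc,fish);return c+d*(z-c[2])/d[2]
def tri(rays):
    A=np.zeros((3,3));b=np.zeros(3)
    for c,d in rays: M=np.eye(3)-np.outer(d,d);A+=M;b+=M@c
    X=np.linalg.solve(A,b);return X,[round(float(np.linalg.norm((np.eye(3)-np.outer(d,d))@(X-c))),1) for c,d in rays]
E
python3 - <<'E'
from h import *
s=sense();print({k:np.round(v,3) for k,v in s.items()})
P={n:capture(n) for n in('scene','side','wrist')}
for n in P: save(n+'0',P[n]); print(n,np.round(-np.array(P[n]['R']).T@P[n]['t']),np.round(P[n]['R'],2).tolist(),np.round(P[n]['intrinsics'][0],1))
np.set_printoptions(suppress=True,precision=1)
for l in 'jar_s jar_m jar_l stand_s stand_m stand_l mat cup_tall cup_short'.split():
    for n in P:
        m=mark_of(l,P[n])
        z=6 if l in('jar_s','jar_m','jar_l','cup_tall') else 0
        for a in m[:4]:
            print(l,n,round(a['confidence'],2),np.round(a['point'],1),atz(P[n],a['point'],z,n=='wrist')[:2])
cv2.imwrite('pics/both0.png',cv2.resize(np.hstack([cv2.imread('pics/scene0.png'),cv2.imread('pics/side0.png')]),(800,300)))
E
```

```text
{'time_s': np.float64(0.0), 'joints': array([ 0.998,  0.313,  1.498, -0.   ,  1.331, -0.223]), 'dq': array([-0.   , -0.   ,  0.001, -0.003,  0.   ,  0.   ]), 'tau': array([ 0.0000e+00, -4.1227e+01, -2.5974e+01, -0.0000e+00,  4.0000e-03,
        0.0000e+00]), 'eef_pos': array([179.807, 493.001, 249.736]), 'ee_rot': array([-0.   ,  0.174,  0.985, -0.001]), 'force': array([-0.314,  0.516, -0.755]), 'wrist_torque': array([-0.011, -0.017,  0.047]), 'grip_force': np.float64(0.0), 'grip_width': np.float64(1.001)}
scene [935.  50. 688.] [[-0.12, 0.99, 0.0], [0.82, 0.1, -0.56], [-0.56, -0.07, -0.83]] [385.6   0.  253.7]
side [-137. -571.  589.] [[0.66, -0.75, -0.02], [-0.43, -0.36, -0.83], [0.62, 0.55, -0.56]] [411.6   0.  265.8]
wrist [100. 522. 373.] [[0.34, 0.94, -0.0], [0.89, -0.32, 0.33], [0.31, -0.11, -0.95]] [297.3   0.  260.5]
jar_s scene 0.92 [150.9 187.4] [ 369.2 -173. ]
jar_s scene 0.88 [132.6 147.1] [ 324.4 -281.6]
jar_s scene 0.85 [238.6 147.4] [ 603.3 -202.4]
jar_s scene 0.83 [173.2 131.8] [ 448.2 -281.7]
jar_s side 0.97 [259.8 283.8] [ 339.5 -186.5]
jar_s side 0.9 [200.2 360.4]
[... 1836 characters left out ...]
5.8]
stand_l scene 0.77 [185.9 260.5] [443.5   6.1]
stand_l scene 0.77 [242.6 150.1] [ 608.4 -196.8]
stand_l side 0.88 [258.3 354.1] [ 439.7 -289.9]
stand_l side 0.58 [202.5 252. ] [450.5   4. ]
stand_l side 0.57 [202.1 357.3] [ 615.  -193.1]
stand_l wrist 0.24 [333.4 201.1] [439.1 284.2]
mat scene 0.84 [200.4 389.3] [447.8 284.1]
mat side 0.9 [164.6 176.1] [448.9 296.5]
mat side 0.73 [259.5 355. ] [ 437.9 -293.1]
mat wrist 0.69 [335.3 201.6] [444.  282.7]
cup_tall scene 0.93 [195.7 390.3] [439.6 285.1]
cup_tall side 0.69 [169.  181.2] [436.6 257.4]
cup_tall wrist 0.54 [337.1 195. ] [439.8 272.4]
cup_short scene 0.88 [272.6 341.4] [626.3 181.2]
cup_short side 0.84 [153.  248.8] [629.1 181.9]
```

View pics/scene0.png

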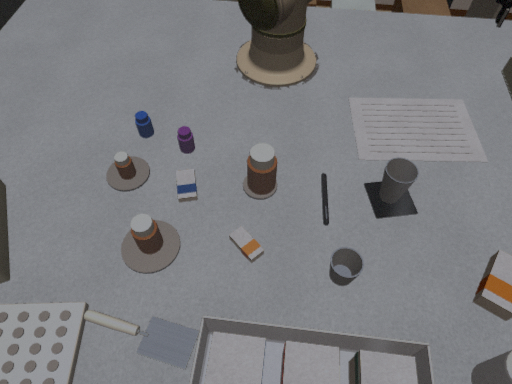

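View pics/side0.png

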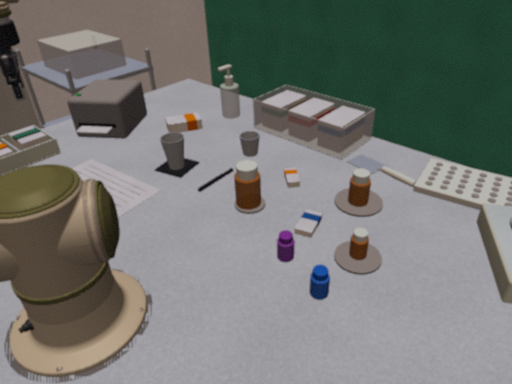

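View pics/wrist0.png

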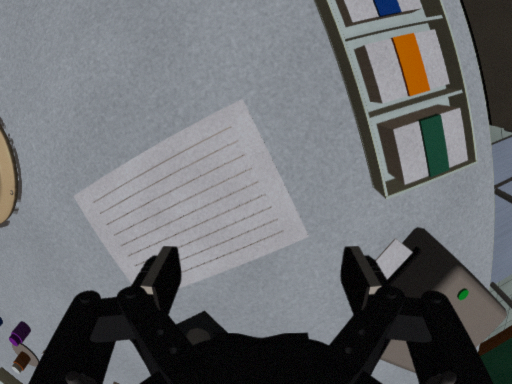

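The scene view shows amber jars at pixels (row, col) s (165,125), m (235,147) and l (170,262). The look-alikes are blue (124,144) and purple (140,186), so I exclude those. The tall cup stands on the mat (182,397) and the short cup is at (265,345). Next I fit the silhouettes in both views.

```bash
cat > fit.py <<'E'
from h import *
from scipy.optimize import minimize
S=4
JAR={'jar_s':(36,60,29),'jar_m':(49,82,39),'jar_l':(62,105,50)}
def parts(l):
    if l in JAR: D,H,C=JAR[l];return [[(D,0),(D,.75*H)],[(C,.75*H),(C,H)]]
    if l=='cup_tall':return [[(41,0),(65,90)]]
    if l=='cup_short':return [[(44,0),(60,60)]]
    if l=='mat':return 'mat'
    return [[({'stand_s':76,'stand_m':96,'stand_l':116}[l],0),({'stand_s':76,'stand_m':96,'stand_l':116}[l],6)]]
a=np.linspace(0,2*np.pi,60,endpoint=False);C=np.c_[np.cos(a),np.sin(a)]
def proj(p,X):
    c=X@np.array(p['R']).T+p['t'];k=np.array(p['intrinsics']);return np.c_[k[0,0]*c[:,0]/c[:,2]+k[0,2],k[1,1]*c[:,1]/c[:,2]+k[1,2]]
def render(p,l,X):
    m=np.zeros((384*S,512*S),np.uint8)
    for part in parts(l):
        P=np.vstack([np.c_[C*d/2+X[:2],np.full(60,X[2]+h)] for d,h in part])
        q=cv2.convexHull((((proj(p,P)+.5)*S-.5)*16).astype(np.int32))
        cv2.fillConvexPoly(m,q,255,shift=4)
    return cv2.resize(m,(512,384),interpolation=cv2.INTER_AREA)/255.
def near(l,p,X):
    r=regions_of(l,p);u=proj(p,np.array([X]))[0][::-1]
    r=[k for k in r if np.hypot(*(np.array(k['point'])-u))<22]
    return r[0]['region'].astype(float) if r else None
def fit(l,P,X0,occ=None,fixz=None):
    """occ: (label,X)"""
    mid=np.array(X0,float)+[0,0,{'cup_tall':50,'cup_short':30}.get(l,JAR.get(l,(0,0))[1]/2)]
    d=[(p,near(l,p,mid)) for p in P];d=[(p,g,1-render(p,*occ) if occ else 1) for p,g in d if g is not None]
    B=lambda x:cv2.GaussianBlur(x,(0,0),1.5)
    def f(x):
        X=np.r_[x[:2],x[2] if fixz is None else fixz]
        return sum(((B(render(p,l,X)*o)-B(g*(o if occ else 1)))**2).sum() for p,g,o in d)
    x0=np.array(X0,float) if fixz is None else np.array(X0[:2],float)
    r=minimize(f,x0,method='Nelder-Mead',options=dict(initial_simplex=np.vstack([x0]+[x0+8*e for e in np.eye(len(x0))]),xatol=.1,fatol=.1))
    area=sum(g.sum() for _,g,_ in d)
    return np.r_[r.x,[] if fixz is None else fixz],r.fun/max(area,1),len(d)
E
python3 - <<'E'
from fit import *
np.set_printoptions(suppress=True,precision=1)
P=[capture('scene'),capture('side')]
G={'jar_s':(450,-293,6),'jar_m':(612,-197,6),'jar_l':(447,4,6),'cup_tall':(445,287,6),'cup_short':(628,181,0)}
R={}
for l,g in G.items():
    R[l]=fit(l,P,g);print(l,*R[l]); print('   per view z fixed',[fit(l,[p],g,fixz=g[2])[:2] for p in P])
for l,j in(('stand_m','jar_s'),('stand_l','jar_m'),('stand_s','jar_l')):
    X=R[j][0]; print(l,*fit(l,P,(X[0],X[1],0),(j,X)), 'per view',[fit(l,[p],X,(j,X),fixz=0)[:2] for p in P])
E
```

```text
jar_s [ 450.2 -290.5    5.3] 0.003315228923916677 2
   per view z fixed [(array([ 450.7, -290.2,    6. ]), np.float64(0.0040439773560751145)), (array([ 449.6, -290.9,    6. ]), np.float64(0.002821433688681122))]
jar_m [ 612.8 -193.7    5.5] 0.007733055721654697 2
   per view z fixed [(array([ 613. , -193.8,    6. ]), np.float64(0.006157692330145464)), (array([ 612.5, -193.1,    6. ]), np.float64(0.00913032336540098))]
jar_l [441.    6.7   6.5] 0.029194998315233867 2
   per view z fixed [(array([441.5,   6. ,   6. ]), np.float64(0.013729268972732987)), (array([443.3,  10. ,   6. ]), np.float64(0.040114077305547516))]
cup_tall [438.9 281.5   3.2] 0.010098537767530613 2
   per view z fixed [(array([441.7, 279.9,   6. ]), np.float64(0.006528481178250332)), (array([438. , 280.7,   6. ]), np.float64(0.014299596031827783))]
cup_short [631.3 178.9   0.6] 0.004368101538306391 2
   per view z fixed [(array([631.3, 178.6,   0. ]), np.float64(0.0015857591534906438)), (array([632.7, 181.8,   0. ]), np.float64(0.004364737723553294))]
stand_m [ 446.8 -292.4    0. ] 0.005711916651147626 2 per view [(array([ 447.2, -293.4,    0. ]), np.float64(0.002710419470374423)), (array([ 446.4, -291.6,    0. ]), np.float64(0.00464231721796839))]
stand_l [ 615.8 -193.8    0.1] 0.0038911411285738272 2 per view [(array([ 615.7, -193.9,    0. ]), np.float64(0.004405890351319094)), (array([ 616.6, -193.9,    0. ]), np.float64(0.0020357333168156415))]
stand_s [442.6   4.    1.8] 0.05203484897490132 2 per view [(array([441.5,   3.8,   0. ]), np.float64(0.010014985813554833)), (array([444.6,   6.9,   0. ]), np.float64(0.11564092570064391))]
```

```bash
cat >> h.py <<'E'
from scipy.spatial.transform import Rotation as Ro
def shift(*W):
    s=sense();R=Ro.from_quat(np.roll(s['ee_rot'],-1)).as_matrix();print('t',round(s['time_s'],2),'tcp',np.round(s['eef_pos'],1),'grip',round(s['grip_width'],3),'F',np.round(s['force'],1),'tilt',np.round(R[:,2],3))
    for w in W: print(w,np.round(R.T@(np.array(w)-s['eef_pos'])/400,4))
E
python3 - <<'E'
from h import *
shift((440,281,200))
im=cv2.imread('pics/scene0.png');cv2.imwrite('pics/crop.png',np.hstack([cv2.resize(im[150:225,350:430],(400,375),interpolation=2),cv2.resize(im[140:215,90:170],(400,375),interpolation=2)]))
E
```

```text
t 3.2 tcp [179.9 493.2 250.3] grip 1.0 F [-0.2 -0.2  0.4] tilt [-0. -0. -1.]
(440, 281, 200) [-0.7926 -0.2755  0.1258]
```

View pics/crop.png

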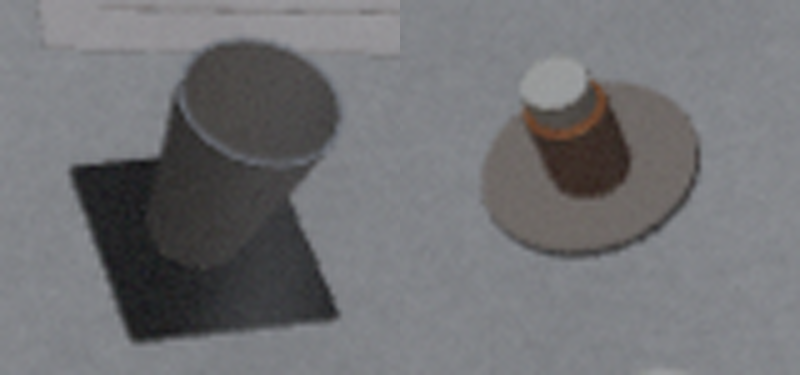

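The crop shows the tall steel cup on the dark square mat, its rim centre near scene pixel (170,402). It also shows the amber jar with its white cap on the middle stand, so the choices hold. I'm moving above the cup.

jog_arm --series "-0.1 -0.035 0.016 0 0 0 1; -0.2 -0.07 0.032 0 0 0 1; -0.3 -0.105 0.048 0 0 0 1; -0.4 -0.139 0.063 0 0 0 1; -0.5 -0.174 0.079 0 0 0 1; -0.6 -0.209 0.095 0 0 0 1; -0.7 -0.243 0.111 0 0 0 1; -0.7926 -0.2755 0.1258 0 0 0 1; -0.7926 -0.2755 0.1258 0 0 0 1; -0.7926 -0.2755 0.1258 0 0 0 1"

```text
time_s: 4.45
eef_pos: [439.6, 281.4, 200.1]
ee_rot: [-0.0, 0.174, 0.985, 0.0]
force: [-0.4, 1.2, -0.5]
grip_width: 1.001
grip_force: 0.0
```

```bash
python3 - <<'E'
s=open('fit.py').read()
s=s.replace("    c=X@np.array(p['R']).T+p['t'];k=np.array(p['intrinsics']);","""    c=X@np.array(p['R']).T+p['t'];k=np.array(p['intrinsics'])
    if p.get('fish'):
        r=np.hypot(c[:,0],c[:,1]);th=np.arctan2(r,c[:,2]);c=np.c_[c[:,0]/r*th,c[:,1]/r*th,np.ones(len(c))]
    """).replace("def near(","""def cap(n):
    p=capture(n)
    if n=='wrist': p['fish']=True
    return p
def near(""")
s=s.replace("<22]","<(60 if p.get('fish') else 22)]")
open('fit.py','w').write(s)
E
python3 - <<'E'
from fit import *
shift((440,281,78))
p=cap('wrist');save('w1',p)
X=(440,281,6)
g=near('cup_tall',p,np.array(X)+[0,0,50]);print(g is not None and g.sum(), render(p,'cup_tall',np.array(X)).sum())
print(fit('cup_tall',[p],X,fixz=6))
P=[cap('scene'),cap('side')]
print(fit('cup_tall',[p]+P,X),[fit('cup_tall',[q],X,fixz=6)[:2] for q in P])
v=cv2.imread('pics/w1.png');
if g is not None: v[...,2]=np.maximum(v[...,2],(g*120).astype(np.uint8))
v[...,1]=np.maximum(v[...,1],(render(p,'cup_tall',np.array(X))*90).astype(np.uint8));cv2.imwrite('pics/w1b.png',v)
E
```

```text
t 4.45 tcp [439.6 281.4 200.1] grip 1.001 F [-0.4  1.2 -0.5] tilt [-0.  0. -1.]
(440, 281, 78) [-0.0014 -0.0006  0.3051]
4709.0 4865.470588235294
(array([436.34567218, 281.59379936,   6.        ]), np.float64(0.005819013833368814), 1)
(array([437.62748761, 281.17792555,   2.18732951]), np.float64(0.0019109626565247417), 2) [(array([440.4871192 , 280.33161831,   6.        ]), np.float64(0.003925351603157863)), (array([440., 281.,   6.]), np.float64(0.0))]
```

View pics/w1b.png

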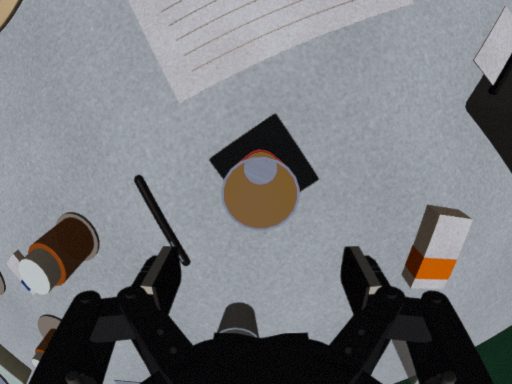

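The wrist view shows the tall cup at about (190,260) on the dark mat, clear of both fingers. I'll descend, grip lightly, and hold.

jog_arm --series "0.0024 -0.0014 0.08 0 0 0 1; 0.0024 -0.0014 0.16 0 0 0 1; 0.0024 -0.0014 0.22 0 0 0 1; 0.0024 -0.0014 0.27 0 0 0 1; 0.0024 -0.0014 0.305 0 0 0 1; 0.0024 -0.0014 0.305 0 0 0 1; 0.0024 -0.0014 0.305 0 0 0 0.7; 0.0024 -0.0014 0.305 0 0 0 0.5; 0.0024 -0.0014 0.305 0 0 0 0.3; 0.0024 -0.0014 0.305 0 0 0 0.1; 0.0024 -0.0014 0.305 0 0 0 0.1; 0.0024 -0.0014 0.305 0 0 0 0.1; 0.0024 -0.0014 0.305 0 0 0 0.1" --grip_force 30

```text
time_s: 6.58
eef_pos: [439.5, 281.0, 79.4]
ee_rot: [0.001, 0.174, 0.985, 0.0]
force: [-2.2, -1.2, 8.2]
grip_width: 0.734
grip_force: 31.0
```

```bash
python3 - <<'E'
from fit import *
shift((438.5,281,160))
P=[cap('scene'),cap('side'),cap('wrist')]
np.set_printoptions(suppress=True,precision=2)
for p in P: print(fit('cup_tall',[p],(439,281,6),fixz=6))
E
```

```text
t 6.58 tcp [439.5 281.   79.4] grip 0.734 F [-2.2 -1.2  8.2] tilt [ 0.002  0.001 -1.   ]
(438.5, 281, 160) [ 0.002  -0.0007 -0.2015]
(array([442.92, 279.24,   6.  ]), np.float64(0.015636610226687598), 1)
(array([435.08, 279.25,   6.  ]), np.float64(0.369416071477884), 1)
(array([436.82, 281.52,   6.  ]), np.float64(0.0058526640939997494), 1)
```

jog_arm --series "0 0 -0.02 0 0 0 0.1; 0 0 -0.06 0 0 0 0.1; 0 0 -0.11 0 0 0 0.1; 0 0 -0.16 0 0 0 0.1; 0 0 -0.2 0 0 0 0.1; 0 0 -0.22 0 0 0 0.1; 0 0 -0.22 0 0 0 0.1; 0 0 -0.22 0 0 0 0.1"

```text
time_s: 7.88
eef_pos: [438.6, 280.7, 165.3]
ee_rot: [-0.001, 0.174, 0.985, -0.0]
force: [0.6, 0.0, -1.9]
grip_width: 0.738
grip_force: 33.2
```

```bash
python3 - <<'E'
from fit import *
np.set_printoptions(suppress=True,precision=2)
shift((631.5,179.5,167))
P=[cap('scene'),cap('side'),cap('wrist')]
for p in P[:2]: print('short',fit('cup_short',[p],(631.5,180,0),fixz=0))
for p in P: print('tall',fit('cup_tall',[p],(439,281,94),fixz=94))
print('tall3',fit('cup_tall',P,(439,281,94)))
for p in P[:2]:
  m=mark_of('mat',p)[0];print('mat',m['confidence'],atz(p,m['point'],0)[:2])
E
```

```text
t 7.88 tcp [438.6 280.7 165.3] grip 0.738 F [ 0.6  0.  -1.9] tilt [-0. -0. -1.]
(631.5, 179.5, 167) [-0.54 -0.07 -0.  ]
short (array([631.14, 179.8 ,   0.  ]), np.float64(0.005127143284853467), 1)
short (array([633.1 , 181.61,   0.  ]), np.float64(0.0027760688773790262), 1)
tall (array([441.18, 279.12,  94.  ]), np.float64(0.011241925576720565), 1)
tall (array([433.22, 275.87,  94.  ]), np.float64(0.2672206225539378), 1)
tall (array([434.93, 281.64,  94.  ]), np.float64(0.01848584866226477), 1)
tall3 (array([436.94, 280.9 ,  90.43]), np.float64(0.010578019465687828), 3)
mat 0.61 [444.66 286.86]
mat 0.77 [447.88 280.1 ]
```

jog_arm --series "-0.03 -0.004 0 0 0 0 0.1; -0.09 -0.011 0 0 0 0 0.1; -0.16 -0.02 0 0 0 0 0.1; -0.24 -0.03 0 0 0 0 0.1; -0.32 -0.04 0 0 0 0 0.1; -0.4 -0.05 0 0 0 0 0.1; -0.47 -0.059 0 0 0 0 0.1; -0.52 -0.065 0 0 0 0 0.1; -0.5405 -0.0677 0 0 0 0 0.1; -0.5405 -0.0677 0 0 0 0 0.1; -0.5405 -0.0677 0 0 0 0 0.1"

```text
time_s: 9.9
eef_pos: [632.3, 181.7, 166.0]
ee_rot: [-0.0, 0.174, 0.985, -0.0]
force: [-0.2, -0.9, -1.1]
grip_width: 0.735
grip_force: 33.2
```

```bash
python3 - <<'E'
from fit import *
np.set_printoptions(suppress=True,precision=2)
shift((632,180.3,100))
P=[cap('scene'),cap('side'),cap('wrist')]
X=(632,180,93)
for p in P: print('tall',fit('cup_tall',[p],X,fixz=93)); print('short',fit('cup_short',[p],(632,180,0),('cup_tall',X),fixz=0))
for n,p in zip('ab',P): save('n1'+n,p)
A=[cv2.resize(cv2.imread(f'pics/n1{n}.png')[r:r+150,c:c+150],(400,400),interpolation=2) for n,r,c in(('a',150,270),('b',50,170))]
cv2.imwrite('pics/n1.png',np.hstack(A))
E
```

```text
t 9.9 tcp [632.3 181.7 166. ] grip 0.735 F [-0.2 -0.9 -1.1] tilt [-0.  0. -1.]
(632, 180.3, 100) [-0.   -0.    0.17]
tall (array([640.36, 178.45,  93.  ]), np.float64(0.19105804654773567), 1)
short (array([630.64, 179.33,   0.  ]), np.float64(0.0017779380484603028), 1)
tall (array([628.72, 184.58,  93.  ]), np.float64(0.31085477644649356), 1)
short (array([634.12, 181.93,   0.  ]), np.float64(0.010627751935092295), 1)
tall (array([629.59, 182.22,  93.  ]), np.float64(0.0069661923219536065), 1)
short (array([628.94, 179.54,   0.  ]), np.float64(0.044656051661093044), 1)
```

View pics/n1.png

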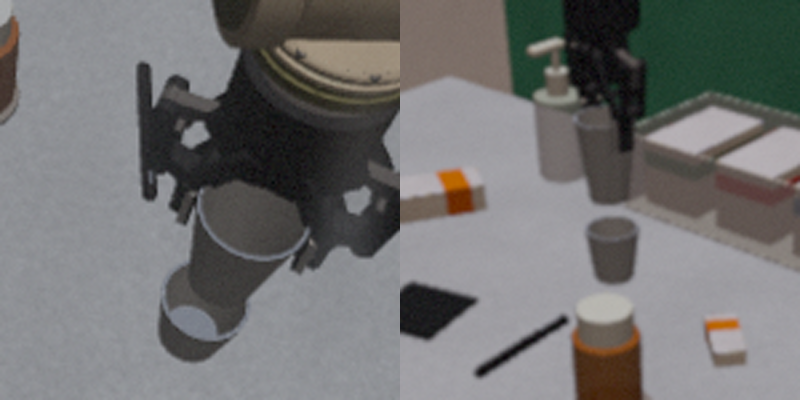

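```bash
python3 - <<'E'
from fit import *
np.set_printoptions(suppress=True,precision=2)
P=[cap('scene'),cap('side'),cap('wrist')]
B=lambda x:cv2.GaussianBlur(x,(0,0),1.5)
def f2(p,l,z,o,x0):
    X=np.r_[x0,z];g=near(l,p,X+[0,0,40]);
    f=lambda x:(((B(render(p,l,np.r_[x,z]))-B(g))*o)**2).sum()
    r=minimize(f,x0,method='Nelder-Mead',options=dict(initial_simplex=np.vstack([x0,np.add(x0,[8,0]),np.add(x0,[0,8])]),xatol=.1,fatol=.05));return r.x,r.fun
W=np.zeros((2,384,512));W[0,224:,:]=1;W[1,108:,:]=1
for i in(0,1): print(i,'tall',f2(P[i],'cup_tall',92.6,W[i],[632.,180.]))
o=np.ones((384,512));o[:,:]=1;T=cv2.dilate(render(P[0],'cup_tall',np.array([632,181.5,92.6])),np.ones((7,7)));
print('short scene masked',f2(P[0],'cup_short',0,1-(T>0),[632.,180.]));print('short side',f2(P[1],'cup_short',0,o,[632.,180.]))
g=near('cup_short',P[2],np.array([632,180,30.]));ys,xs=np.where(g>0);print('wrist short region',ys.min(),ys.max(),xs.min(),xs.max(),g.sum())
T=cv2.dilate(render(P[2],'cup_tall',np.array([630,182,92.6])),np.ones((7,7)))
ys,xs=np.where(render(P[2],'cup_short',np.array([632,180,0.]))*(1-(T>0))>.5);print('pred',(ys.min(),ys.max(),xs.min(),xs.max(),len(ys)) if len(ys) else 0)
E
```

```text
0 tall (array([632.63, 180.36]), np.float64(52.65726934298864))
1 tall (array([633.05, 183.84]), np.float64(1.7798090711664332))
short scene masked (array([630.14, 180.12]), np.float64(2.402446099231011))
short side (array([633.24, 182.33]), np.float64(3.0584056094368797))
wrist short region 154 208 222 293 2097.0
pred (np.int64(155), np.int64(203), np.int64(223), np.int64(295), 1418)
```

jog_arm --series "0.0012 -0.0039 0.02 0 0 0 0.1; 0.0012 -0.0039 0.05 0 0 0 0.1; 0.0012 -0.0039 0.08 0 0 0 0.1; 0.0012 -0.0039 0.11 0 0 0 0.1; 0.0012 -0.0039 0.135 0 0 0 0.1; 0.0012 -0.0039 0.155 0 0 0 0.1; 0.0012 -0.0039 0.17 0 0 0 0.1; 0.0012 -0.0039 0.177 0 0 0 0.1; 0.0012 -0.0039 0.177 0 0 0 0.1; 0.0012 -0.0039 0.177 0 0 0 0.1"

```text
time_s: 12.0
eef_pos: [631.9, 180.0, 95.5]
ee_rot: [0.0, 0.174, 0.985, 0.0]
force: [0.1, -0.7, -1.8]
grip_width: 0.739
grip_force: 33.2
```

```bash
python3 - <<'E'
from fit import *
np.set_printoptions(suppress=True,precision=2)
shift((631.3,180.4,89.4))
P=[cap('scene'),cap('side')]
for n,p in zip('ab',P): save('n2'+n,p)
A=[cv2.resize(cv2.imread(f'pics/n2{n}.png')[r:r+100,c:c+100],(400,400),interpolation=2) for n,r,c in(('a',210,300),('b',90,200))]
cv2.imwrite('pics/n2.png',np.hstack(A))
print(fit('cup_short',P[:1],(631,180,0),('cup_tall',(631,180,22)),0))
print(fit('cup_short',P[1:],(631,180,0),('cup_tall',(631,180,22)),0))
E
```

```text
t 12.0 tcp [631.9 180.   95.5] grip 0.739 F [ 0.1 -0.7 -1.8] tilt [ 0.  0. -1.]
(631.3, 180.4, 89.4) [0.   0.   0.02]
(array([629.51, 178.86,   0.  ]), np.float64(0.020425486426970965), 1)
(array([633.04, 180.75,   0.  ]), np.float64(0.005262704182068916), 1)
```

View pics/n2.png

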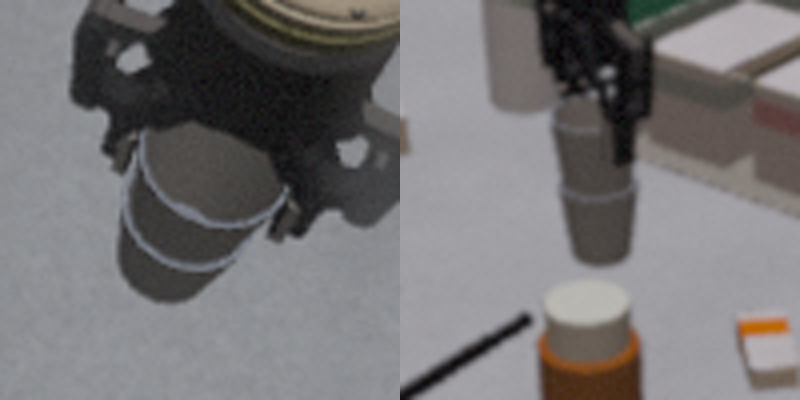

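The tall cup is inside the short one and looks concentric in both views, with no contact force. Continuing down slowly.

jog_arm --series "0 0 0.005 0 0 0 0.1; 0 0 0.01 0 0 0 0.1; 0 0 0.015 0 0 0 0.1; 0 0 0.015 0 0 0 0.1; 0 0 0.015 0 0 0 0.1"

```text
time_s: 12.82
eef_pos: [631.7, 180.1, 89.0]
ee_rot: [-0.0, 0.174, 0.985, 0.0]
force: [-0.5, -1.3, -1.2]
grip_width: 0.739
grip_force: 33.2
```

jog_arm --series "0 0 0.002 0 0 0 0.1; 0 0 0.002 0 0 0 0.5; 0 0 0.002 0 0 0 0.7; 0 0 0.002 0 0 0 1; 0 0 0.002 0 0 0 1; 0 0 0.002 0 0 0 1; 0 0 0.002 0 0 0 1; 0 0 0.002 0 0 0 1"

```text
time_s: 13.82
eef_pos: [631.7, 180.0, 88.3]
ee_rot: [-0.0, 0.174, 0.985, -0.0]
force: [0.6, -1.6, 0.5]
grip_width: 0.999
grip_force: 0.0
```

```bash
python3 - <<'E'
from fit import *
shift((631.9,180,220))
E
```

```text
t 13.82 tcp [631.7 180.   88.3] grip 0.999 F [ 0.6 -1.6  0.5] tilt [-0. -0. -1.]
(631.9, 180, 220) [-4.000e-04  1.000e-04 -3.291e-01]
```

jog_arm --series "0 0 -0.03 0 0 0 1; 0 0 -0.08 0 0 0 1; 0 0 -0.16 0 0 0 1; 0 0 -0.24 0 0 0 1; 0 0 -0.32 0 0 0 1; 0 0 -0.35 0 0 0 1; 0 0 -0.35 0 0 0 1; 0 0 -0.35 0 0 0 1"

```text
time_s: 14.82
eef_pos: [631.3, 179.9, 226.9]
ee_rot: [-0.001, 0.174, 0.985, -0.0]
force: [-0.3, 0.0, -0.0]
grip_width: 1.0
grip_force: 0.0
```

```bash
python3 - <<'E'
from fit import *
np.set_printoptions(suppress=True,precision=2)
P=[cap('scene'),cap('side'),cap('wrist')]
for n,p in zip('abc',P): save('n3'+n,p)
A=[cv2.resize(cv2.imread(f'pics/n3{n}.png')[r:r+s,c:c+s],(260,260),interpolation=2) for n,r,c,s in(('a',210,290,100),('b',90,200,100),('c',110,180,160))]
cv2.imwrite('pics/n3.png',np.hstack(A))
for p in P:print('tall',fit('cup_tall',[p],(632,180,13),fixz=13))
print('tall',fit('cup_tall',P,(632,180,13)))
print('tall',fit('cup_tall',P[:2],(632,180,13)))
for p in P[:2]:print('short',fit('cup_short',[p],(632,180,0),('cup_tall',(632,180,13)),fixz=0))
shift((450,-290.5,230))
E
```

```text
tall (array([628.35, 180.89,  13.  ]), np.float64(0.08257940848893314), 1)
tall (array([651.38, 200.95,  13.  ]), np.float64(0.36621928087045025), 1)
tall (array([629.99, 179.76,  13.  ]), np.float64(0.002718680844761106), 1)
tall (array([629.29, 180.05,  15.24]), np.float64(0.05353655190649433), 3)
tall (array([631.44, 180.17,  18.39]), np.float64(0.16930315660822587), 2)
short (array([629.66, 181.2 ,   0.  ]), np.float64(0.022481833587874284), 1)
short (array([633.56, 183.27,   0.  ]), np.float64(0.006730338825653306), 1)
t 15.47 tcp [631.8 180.  228.4] grip 0.999 F [ 0.4 -1.1  0. ] tilt [ 0. -0. -1.]
(450, -290.5, 230) [ 0.02 -1.26 -0.  ]
```

View pics/n3.png

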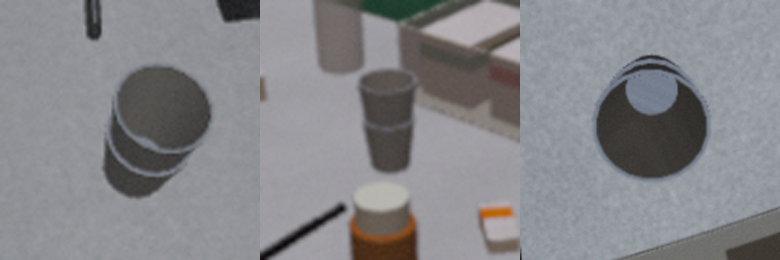

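```bash
python3 - <<'E'
from fit import *
np.set_printoptions(suppress=True,precision=1)
for n in('scene','side'):
    p=cap(n);g=cv2.cvtColor(p['img'],cv2.COLOR_RGB2GRAY)
    x0=np.array([631.5,180.5])
    def rim(d,z): return proj(p,np.c_[C*d/2+x0,np.full(60,z)])
    best={}
    for nm,D,zr in(('short',60,range(52,69,1)),('tall',65,range(92,118,1))):
        # score front half of rim on fine shifts
        Ed=cv2.GaussianBlur(g.astype(np.float32),(0,0),.7)-cv2.GaussianBlur(g.astype(np.float32),(0,0),3)
        res=[]
        for z in zr:
            q=rim(D-1.5,z);fr=q[q[:,1]>q[:,1].mean()+1]
            for du in np.arange(-2,2.1,.5):
                res.append((cv2.remap(Ed,(fr[:,0]+du).astype(np.float32),fr[:,1].astype(np.float32),1).mean(),z,du))
        best[nm]=sorted(res)[::-1][:5]
    print(n);[print(k,[(round(float(a),1),b,c) for a,b,c in v]) for k,v in best.items()]
E
```

```text
scene
short [(13.1, 62, np.float64(0.5)), (13.0, 63, np.float64(0.0)), (12.8, 61, np.float64(0.5)), (12.7, 62, np.float64(0.0)), (12.6, 61, np.float64(1.0))]
tall [(15.4, 107, np.float64(0.0)), (15.2, 108, np.float64(0.0)), (15.2, 106, np.float64(0.5)), (15.1, 107, np.float64(0.5)), (14.8, 108, np.float64(-0.5))]
side
short [(2.6, 60, np.float64(-2.0)), (2.4, 59, np.float64(-2.0)), (2.4, 60, np.float64(-1.5)), (2.2, 61, np.float64(-2.0)), (2.1, 60, np.float64(-1.0))]
tall [(2.5, 105, np.float64(-2.0)), (2.4, 106, np.float64(-2.0)), (2.4, 105, np.float64(-1.5)), (2.3, 106, np.float64(-1.5)), (2.3, 104, np.float64(-2.0))]
```

The nested cups stand upright. The rims measure about 45 mm apart, so the tall cup sits about 15 mm up. Next is jar_s.

jog_arm --series "0 -0.06 0 0 0 0 1; 0.003 -0.18 0 0 0 0 1; 0.005 -0.31 0 0 0 0 1; 0.007 -0.44 0 0 0 0 1; 0.01 -0.57 0 0 0 0 1; 0.012 -0.7 0 0 0 0 1; 0.014 -0.83 0 0 0 0 1; 0.015 -0.95 0 0 0 0 1"

```text
time_s: 16.58
eef_pos: [495.1, -176.5, 228.6]
ee_rot: [0.0, 0.174, 0.985, -0.0]
force: [-0.1, -0.0, 0.3]
grip_width: 1.0
grip_force: 0.0
```

jog_arm --series "0.002 -0.12 0 0 0 0 1; 0.004 -0.22 0 0 0 0 1; 0.005 -0.3 0.05 0 0 0 1; 0.005 -0.31 0.12 0 0 0 1; 0.005 -0.31 0.15 0 0 0 1; 0.005 -0.31 0.15 0 0 0 1; 0.005 -0.31 0.15 0 0 0 1"

```text
time_s: 17.45
eef_pos: [452.1, -290.7, 169.4]
ee_rot: [0.001, 0.174, 0.985, -0.0]
force: [-0.2, -0.2, 0.6]
grip_width: 0.999
grip_force: 0.0
```

```bash
python3 - <<'E'
from fit import *
np.set_printoptions(suppress=True,precision=2)
shift((450.2,-290.5,32))
p=cap('wrist');save('w2',p)
f=fit('jar_s',[p],(450,-290.5,6),fixz=6);print(f);print(fit('stand_m',[p],(447,-292,0),('jar_s',f[0]),0))
print(fit('jar_m',[p],(612.8,-193.7,6),fixz=6))
E
```

```text
t 17.45 tcp [ 452.1 -290.7  169.4] grip 0.999 F [-0.2 -0.2  0.6] tilt [ 0. -0. -1.]
(450.2, -290.5, 32) [ 0.01 -0.    0.34]
(array([ 447.01, -291.33,    6.  ]), np.float64(0.006298616706071123), 1)
(array([ 444.48, -293.1 ,    0.  ]), np.float64(0.0022028326453323956), 1)
(array([ 609.88, -185.69,    6.  ]), np.float64(1.8267385010842543), 1)
```

View pics/w2.png

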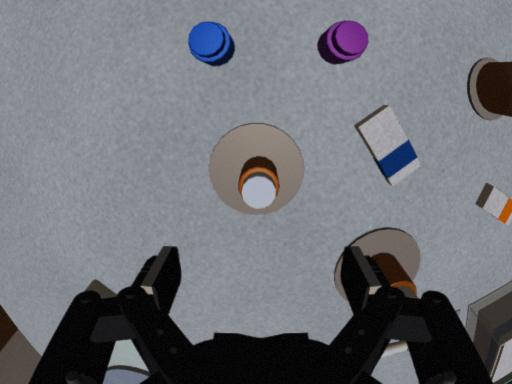

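The wrist view shows jar_s at (180,258) on its stand, clear between the fingers. The blue (43,210) and purple (40,345) look-alikes are well away.

jog_arm --series "0.0072 -0.0029 0.08 0 0 0 1; 0.0072 -0.0029 0.16 0 0 0 1; 0.0072 -0.0029 0.23 0 0 0 1; 0.0072 -0.0029 0.28 0 0 0 1; 0.0072 -0.0029 0.32 0 0 0 1; 0.0072 -0.0029 0.3335 0 0 0 1; 0.0072 -0.0029 0.3335 0 0 0 1; 0.0072 -0.0029 0.3335 0 0 0 0.6; 0.0072 -0.0029 0.3335 0 0 0 0.3; 0.0072 -0.0029 0.3335 0 0 0 0.1; 0.0072 -0.0029 0.3335 0 0 0 -0.1; 0.0072 -0.0029 0.3335 0 0 0 -0.3; 0.0072 -0.0029 0.3335 0 0 0 -0.5; 0.0072 -0.0029 0.3335 0 0 0 -0.5; 0.0072 -0.0029 0.3335 0 0 0 -0.5; 0.0072 -0.0029 0.3335 0 0 0 -0.5; 0.0072 -0.0029 0.3335 0 0 0 -0.5" --grip_force 30

```text
time_s: 19.77
eef_pos: [448.5, -290.9, 35.2]
ee_rot: [0.0, 0.174, 0.985, -0.0]
force: [-1.0, 0.7, 5.6]
grip_width: 0.407
grip_force: 30.1
```

jog_arm --series "0 0 -0.02 0 0 0 -0.5; 0 0 -0.06 0 0 0 -0.5; 0 0 -0.12 0 0 0 -0.5; 0 0 -0.2 0 0 0 -0.5; 0 0 -0.28 0 0 0 -0.5; 0 0 -0.35 0 0 0 -0.5; 0 0 -0.4 0 0 0 -0.5; 0 0 -0.41 0 0 0 -0.5; 0 0 -0.41 0 0 0 -0.5"

```text
time_s: 20.9
eef_pos: [448.3, -290.7, 198.8]
ee_rot: [-0.0, 0.174, 0.985, 0.0]
force: [-0.8, -0.1, -1.0]
grip_width: 0.412
grip_force: 30.0
```

```bash
python3 - <<'E'
from fit import *
np.set_printoptions(suppress=True,precision=2)
s=sense();z=6+s['eef_pos'][2]-35.2
P=[cap('scene'),cap('side'),cap('wrist')]
for p in P: print('jar',fit('jar_s',[p],(450,-290.5,z),fixz=z),'stand_m',fit('stand_m',[p],(446,-292.5,0),('jar_s',(450,-290.5,z)),0))
for p in P[:2]:
  R=[r for r in regions_of('mat',p) if r['confidence']>.2]
  for r in R: 
    m=cv2.moments(r['region'].astype(np.uint8),True);c=(m['m01']/m['m00'],m['m10']/m['m00']);print('mat',r['confidence'],r['region'].sum(),atz(p,c,5)[:2])
shift((446,284,200),(550,0,200))
E
```

```text
jar (array([ 450.  , -290.5 ,  169.64]), np.float64(0.0), 0) stand_m (array([ 447.46, -292.41,    0.  ]), np.float64(0.0022687199667033417), 1)
jar (array([ 445.76, -284.96,  169.64]), np.float64(0.5691419909478033), 1) stand_m (array([ 445.26, -291.81,    0.  ]), np.float64(0.0007565024221758349), 1)
jar (array([ 446.05, -290.25,  169.64]), np.float64(0.01666528285629103), 1) stand_m (array([ 444.43, -293.24,    0.  ]), np.float64(0.0025859015295476365), 1)
mat 0.87 1528 [446.86 283.52]
mat 0.67 558 [442.24 282.03]
mat 0.44 740 [ 603.24 -203.05]
t 21.45 tcp [ 448.4 -290.9  198.9] grip 0.414 F [-0.6 -0.4 -0.6] tilt [-0.  0. -1.]
(446, 284, 200) [ 0.5   1.35 -0.  ]
(550, 0, 200) [ 0.01  0.77 -0.  ]
```

jog_arm --series "0.01 0.03 0 0 0 0 -0.5; 0.04 0.108 0 0 0 0 -0.5; 0.08 0.216 0 0 0 0 -0.5; 0.12 0.324 0 0 0 0 -0.5; 0.16 0.432 0 0 0 0 -0.5; 0.2 0.54 0 0 0 0 -0.5; 0.24 0.648 0 0 0 0 -0.5; 0.28 0.755 0 0 0 0 -0.5; 0.31 0.836 0 0 0 0 -0.5"

```text
time_s: 22.58
eef_pos: [445.8, 68.1, 199.1]
ee_rot: [0.0, 0.173, 0.985, 0.0]
force: [0.5, -0.4, 0.4]
grip_width: 0.414
grip_force: 30.0
```

jog_arm --series "0.04 0.1 0 0 0 0 -0.5; 0.08 0.21 0 0 0 0 -0.5; 0.12 0.32 0 0 0 0 -0.5; 0.16 0.43 0 0 0 0 -0.5; 0.18 0.49 0.02 0 0 0 -0.5; 0.188 0.508 0.08 0 0 0 -0.5; 0.188 0.508 0.16 0 0 0 -0.5; 0.188 0.508 0.24 0 0 0 -0.5; 0.188 0.508 0.3 0 0 0 -0.5; 0.188 0.508 0.34 0 0 0 -0.5; 0.188 0.508 0.37 0 0 0 -0.5; 0.188 0.508 0.39 0 0 0 -0.5; 0.188 0.508 0.39 0 0 0 -0.5; 0.188 0.508 0.39 0 0 0 -0.5"

```text
time_s: 24.32
eef_pos: [445.8, 282.6, 43.5]
ee_rot: [0.0, 0.174, 0.985, 0.0]
force: [-0.0, 0.1, -1.1]
grip_width: 0.412
grip_force: 30.1
```

```bash
python3 - <<'E'
from fit import *
np.set_printoptions(suppress=True,precision=2)
shift((445,283,36),(445,283,38))
p=cap('scene');save('m1',p);cv2.imwrite('pics/m1c.png',cv2.resize(cv2.imread('pics/m1.png')[120:240,330:450],(480,480),interpolation=2))
E
```

```text
t 24.32 tcp [445.8 282.6  43.5] grip 0.412 F [-0.   0.1 -1.1] tilt [ 0.  0. -1.]
(445, 283, 36) [0.   0.   0.02]
(445, 283, 38) [0.   0.   0.01]
```

View pics/m1c.png

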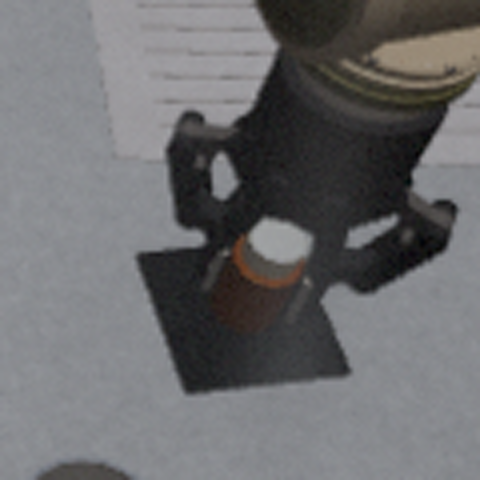

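jar_s hangs upright over the middle of the mat, with its foot at about crop (325,240). Lowering gently.

jog_arm --series "0 0 0.005 0 0 0 -0.5; 0 0 0.01 0 0 0 -0.5; 0 0 0.014 0 0 0 -0.5; 0 0 0.017 0 0 0 -0.5; 0 0 0.019 0 0 0 -0.5; 0 0 0.019 0 0 0 -0.5; 0 0 0.019 0 0 0 -0.5"

```text
time_s: 25.25
eef_pos: [445.5, 282.5, 35.4]
ee_rot: [0.0, 0.174, 0.985, 0.0]
force: [0.3, 0.7, -0.4]
grip_width: 0.41
grip_force: 30.1
```

jog_arm --series "0 0 0.001 0 0 0 -0.1; 0 0 0.001 0 0 0 0.1; 0 0 0.001 0 0 0 0.5; 0 0 0.001 0 0 0 1; 0 0 0.001 0 0 0 1; 0 0 0.001 0 0 0 1; 0 0 0.001 0 0 0 1; 0 0 -0.03 0 0 0 1; 0 0 -0.1 0 0 0 1; 0 0 -0.2 0 0 0 1; 0 0 -0.3 0 0 0 1; 0 0 -0.4 0 0 0 1; 0 0 -0.4 0 0 0 1; 0 0 -0.4 0 0 0 1"

```text
time_s: 27.0
eef_pos: [445.1, 282.3, 195.0]
ee_rot: [-0.0, 0.174, 0.985, -0.0]
force: [0.0, 0.2, -0.1]
grip_width: 0.999
grip_force: 0.0
```

```bash
python3 - <<'E'
from fit import *
np.set_printoptions(suppress=True,precision=2)
P=[cap('scene'),cap('side'),cap('wrist')]
print([fit('jar_s',[p],(445,283,6),fixz=6)[:2] for p in P],fit('jar_s',P,(445,283,6)))
s=sense();print(s['eef_pos'])
for T in((612.5,-193.6),):
  d=np.array(T)-s['eef_pos'][:2];R=Ro.from_quat(np.roll(s['ee_rot'],-1)).as_matrix();print((R.T@np.r_[d,0]/400).round(4).tolist())
E
```

```text
[(array([447.4, 280.9,   6. ]), np.float64(0.005784702683219802)), (array([449.21, 285.73,   6.  ]), np.float64(0.026281602059492114)), (array([444.39, 282.46,   6.  ]), np.float64(0.00749437145583657))] (array([445.35, 282.18,   3.53]), np.float64(0.011281955580982493), 3)
[445.45 282.46 195.15]
[-0.8002, -0.975, -0.0001]
```

jog_arm --series "-0.04 -0.05 0 0 0 0 1; -0.12 -0.146 0 0 0 0 1; -0.2 -0.244 0 0 0 0 1; -0.28 -0.341 0 0 0 0 1; -0.36 -0.439 0 0 0 0 1; -0.44 -0.536 0 0 0 0 1; -0.52 -0.634 0 0 0 0 1; -0.6 -0.731 0 0 0 0 1; -0.68 -0.829 0 0 0 0 1; -0.76 -0.926 0 0 0 0 1; -0.8 -0.975 0 0 0 0 1; -0.8 -0.975 0 0 0 0 1; -0.8 -0.975 0 0 0 0 1"

```text
time_s: 29.08
eef_pos: [612.3, -192.7, 195.3]
ee_rot: [-0.0, 0.174, 0.985, 0.0]
force: [-0.1, -1.0, -0.4]
grip_width: 1.001
grip_force: 0.0
```

```bash
python3 - <<'E'
from fit import *
np.set_printoptions(suppress=True,precision=2)
p=cap('wrist');save('w3',p)
f=fit('jar_m',[p],(612.8,-193.7,6),fixz=6);print(f);print(fit('stand_l',[p],(615.8,-193.8,0),('jar_m',f[0]),0))
np.set_printoptions(suppress=True,precision=4)
shift((612,-193.9,46))
E
```

```text
(array([ 610.05, -194.47,    6.  ]), np.float64(0.0033841006265117445), 1)
(array([ 614.06, -194.53,    0.  ]), np.float64(0.0018946528124082185), 1)
t 29.23 tcp [ 612.4 -192.6  195.6] grip 0.999 F [0.6 0.1 0.4] tilt [ 0.  0. -1.]
(612, -193.9, 46) [-0.0001 -0.0035  0.374 ]
```

jog_arm --series "0.0005 -0.0035 0.08 0 0 0 1; 0.0005 -0.0035 0.16 0 0 0 1; 0.0005 -0.0035 0.24 0 0 0 1; 0.0005 -0.0035 0.31 0 0 0 1; 0.0005 -0.0035 0.355 0 0 0 1; 0.0005 -0.0035 0.369 0 0 0 1; 0.0005 -0.0035 0.369 0 0 0 1; 0.0005 -0.0035 0.369 0 0 0 0.6; 0.0005 -0.0035 0.369 0 0 0 0.4; 0.0005 -0.0035 0.369 0 0 0 0.2; 0.0005 -0.0035 0.369 0 0 0 0; 0.0005 -0.0035 0.369 0 0 0 -0.2; 0.0005 -0.0035 0.369 0 0 0 -0.2; 0.0005 -0.0035 0.369 0 0 0 -0.2; 0.0005 -0.0035 0.369 0 0 0 -0.2; 0.0005 -0.0035 0.369 0 0 0 -0.2" --grip_force 35

```text
time_s: 31.22
eef_pos: [612.1, -195.0, 48.3]
ee_rot: [0.0, 0.174, 0.985, -0.0]
force: [-1.0, 1.1, 4.3]
grip_width: 0.562
grip_force: 36.2
```

jog_arm --series "0 0 -0.02 0 0 0 -0.2; 0 0 -0.06 0 0 0 -0.2; 0 0 -0.12 0 0 0 -0.2; 0 0 -0.2 0 0 0 -0.2; 0 0 -0.26 0 0 0 -0.2; 0 0 -0.3 0 0 0 -0.2; 0 0 -0.3 0 0 0 -0.2; 0 0 -0.3 0 0 0 -0.2"

```text
time_s: 32.22
eef_pos: [611.4, -194.6, 166.7]
ee_rot: [-0.001, 0.174, 0.985, 0.0]
force: [-1.0, 0.5, -0.7]
grip_width: 0.571
grip_force: 36.2
```

```bash
python3 - <<'E'
from fit import *
np.set_printoptions(suppress=True,precision=4)
shift((446.3,-292.3,60))
p=cap('wrist');z=6+sense()['eef_pos'][2]-48
print('in hand, wrist',fit('jar_m',[p],(612.8,-193.7,z),fixz=z))
P=[cap('scene'),cap('side'),p]
for p in P: print('stand_l',fit('stand_l',[p],(615.8,-193.8,0),('jar_m',(612,-194,z)),0))
E
```

```text
t 32.23 tcp [ 611.4 -194.6  166.7] grip 0.571 F [-1.   0.5 -0.7] tilt [-0.002  0.001 -1.   ]
(446.3, -292.3, 60) [ 0.3036 -0.3709  0.2672]
in hand, wrist (array([ 607.5   , -193.5832,  124.5825]), np.float64(0.09292563562608544), 1)
stand_l (array([ 616.0204, -193.7855,    0.    ]), np.float64(0.004820179977083922), 1)
stand_l (array([ 616.8111, -193.3983,    0.    ]), np.float64(0.0023287053191008173), 1)
stand_l (array([ 614.2344, -194.5113,    0.    ]), np.float64(0.009183125007837757), 1)
```

jog_arm --series "0.02 -0.025 0 0 0 0 -0.2; 0.07 -0.086 0 0 0 0 -0.2; 0.14 -0.171 0 0 0 0 -0.2; 0.21 -0.257 0 0 0 0 -0.2; 0.27 -0.33 0 0 0 0 -0.2; 0.304 -0.371 0 0 0 0 -0.2; 0.304 -0.371 0.04 0 0 0 -0.2; 0.304 -0.371 0.1 0 0 0 -0.2; 0.304 -0.371 0.16 0 0 0 -0.2; 0.304 -0.371 0.21 0 0 0 -0.2; 0.304 -0.371 0.25 0 0 0 -0.2; 0.304 -0.371 0.267 0 0 0 -0.2; 0.304 -0.371 0.267 0 0 0 -0.2; 0.304 -0.371 0.267 0 0 0 -0.2"

```text
time_s: 34.33
eef_pos: [447.0, -292.8, 61.6]
ee_rot: [0.001, 0.174, 0.985, -0.0]
force: [-0.0, -1.0, -0.7]
grip_width: 0.567
grip_force: 36.3
```

```bash
python3 - <<'E'
from fit import *
np.set_printoptions(suppress=True,precision=4)
shift((446.3,-292.3,48.6))
p=cap('scene');save('p2',p);q=cap('side');save('p2s',q)
z=sense()['eef_pos'][2]-42.3
for k in(p,q):
  d=near('jar_m',k,np.array([446,-292,z+30]));d is not None and print(fit('jar_m',[k],(446,-292,z),fixz=z))
  print(fit('stand_m',[k],(446.3,-292.3,0),('jar_m',(446,-292,z)),0))
E
```

```text
t 34.33 tcp [ 447.  -292.8   61.6] grip 0.567 F [-0.  -1.  -0.7] tilt [ 0.001 -0.001 -1.   ]
(446.3, -292.3, 48.6) [0.0022 0.0006 0.0325]
(array([ 456.6042, -293.0026,   19.2621]), np.float64(0.5074657449096002), 1)
(array([ 447.2821, -293.0005,    0.    ]), np.float64(0.0193572306859869), 1)
(array([ 440.7552, -289.9104,   19.2621]), np.float64(0.33027188080234166), 1)
(array([ 446.5061, -292.053 ,    0.    ]), np.float64(0.008824151722512875), 1)
```

jog_arm --series "0.001 0.001 0.008 0 0 0 -0.2; 0.001 0.001 0.016 0 0 0 -0.2; 0.001 0.001 0.022 0 0 0 -0.2; 0.001 0.001 0.027 0 0 0 -0.2; 0.001 0.001 0.03 0 0 0 -0.2; 0.001 0.001 0.032 0 0 0 -0.2; 0.001 0.001 0.032 0 0 0 -0.2; 0.001 0.001 0.032 0 0 0 -0.2"

```text
time_s: 35.72
eef_pos: [446.5, -292.1, 48.3]
ee_rot: [0.0, 0.174, 0.985, -0.0]
force: [-0.3, 0.4, 0.4]
grip_width: 0.562
grip_force: 36.3
```

Release and rise.

jog_arm --series "0 0 0 0 0 0 0.2; 0 0 0 0 0 0 0.4; 0 0 0 0 0 0 0.7; 0 0 0 0 0 0 1; 0 0 0 0 0 0 1; 0 0 0 0 0 0 1; 0 0 0 0 0 0 1; 0 0 -0.03 0 0 0 1; 0 0 -0.1 0 0 0 1; 0 0 -0.2 0 0 0 1; 0 0 -0.3 0 0 0 1; 0 0 -0.39 0 0 0 1; 0 0 -0.39 0 0 0 1; 0 0 -0.39 0 0 0 1"

```text
time_s: 37.48
eef_pos: [446.2, -291.8, 203.9]
ee_rot: [-0.0, 0.174, 0.985, 0.0]
force: [0.3, 0.5, -1.0]
grip_width: 0.998
grip_force: 0.0
```

```bash
python3 - <<'E'
from fit import *
np.set_printoptions(suppress=True,precision=4)
P=[cap('scene'),cap('side'),cap('wrist')]
for p in P:
  f=fit('jar_m',[p],(446,-292,6),fixz=6);print(f,fit('stand_m',[p],(446,-292,0),('jar_m',f[0]),0))
shift((441,6.7,200))
for p in P[:1]+P[2:]:
  f=fit('jar_l',[p],(441,6,6),fixz=6);print(f,fit('stand_s',[p],(442,5,0),('jar_l',f[0]),0))
E
```

```text
(array([ 447.4615, -290.3349,    6.    ]), np.float64(0.00440579675831515), 1) (array([ 447.2686, -293.4207,    0.    ]), np.float64(0.009170507422282547), 1)
(array([ 448.1077, -290.7817,    6.    ]), np.float64(0.006790752788196755), 1) (array([ 444.8636, -292.3723,    0.    ]), np.float64(0.006974973573828501), 1)
(array([ 444.6299, -291.8747,    6.    ]), np.float64(0.004094448209558006), 1) (array([ 444.3585, -293.3486,    0.    ]), np.float64(0.003893340298934884), 1)
t 37.92 tcp [ 446.5 -292.   204. ] grip 0.997 F [ 0.3  0.1 -0.1] tilt [-0.  0. -1.]
(441, 6.7, 200) [0.2687 0.6969 0.0101]
(array([440.798,   6.194,   6.   ]), np.float64(0.002045988777557425), 1) (array([440.8262,   4.2964,   0.    ]), np.float64(0.05232975766065517), 1)
(array([438.1903,   6.8714,   6.    ]), np.float64(0.000755098157548802), 1) (array([439.6787,   4.1868,   0.    ]), np.float64(0.005055446951557613), 1)
```

jar_m is upright and within about 3 mm of stand_m's centre. Next is jar_l.

jog_arm --series "0.02 0.05 0 0 0 0 1; 0.06 0.155 0 0 0 0 1; 0.11 0.283 0 0 0 0 1; 0.16 0.412 0 0 0 0 1; 0.21 0.541 0 0 0 0 1; 0.25 0.644 0 0 0 0 1; 0.27 0.6955 0 0 0 0 1; 0.27 0.6955 0 0 0 0 1; 0.27 0.6955 0 0 0 0 1"

```text
time_s: 39.25
eef_pos: [440.2, 6.2, 204.2]
ee_rot: [0.0, 0.174, 0.985, -0.0]
force: [-0.5, -0.7, 0.4]
grip_width: 1.002
grip_force: 0.0
```

```bash
python3 - <<'E'
from fit import *
np.set_printoptions(suppress=True,precision=4)
p=cap('wrist')
f=fit('jar_l',[p],(440,6,6),fixz=6);print(f,fit('stand_s',[p],(442,5,0),('jar_l',f[0]),0))
shift((440.3,6.3,68))
E
```

```text
(array([437.4511,   6.593 ,   6.    ]), np.float64(0.004167659598114419), 1) (array([439.1853,   3.5182,   0.    ]), np.float64(0.007974300014953105), 1)
t 39.4 tcp [440.3   5.7 204.1] grip 1.002 F [ 0.5  0.  -0. ] tilt [-0. -0. -1.]
(440.3, 6.3, 68) [0.0006 0.0014 0.3403]
```

jog_arm --series "0.001 0.001 0.07 0 0 0 1; 0.001 0.001 0.14 0 0 0 1; 0.001 0.001 0.21 0 0 0 1; 0.001 0.001 0.27 0 0 0 1; 0.001 0.001 0.32 0 0 0 1; 0.001 0.001 0.335 0 0 0 1; 0.001 0.001 0.335 0 0 0 1; 0.001 0.001 0.335 0 0 0 0.7; 0.001 0.001 0.335 0 0 0 0.5; 0.001 0.001 0.335 0 0 0 0.3; 0.001 0.001 0.335 0 0 0 0.1; 0.001 0.001 0.335 0 0 0 0.1; 0.001 0.001 0.335 0 0 0 0.1; 0.001 0.001 0.335 0 0 0 0.1" --grip_force 45

```text
time_s: 41.15
eef_pos: [440.4, 6.7, 71.0]
ee_rot: [0.001, 0.174, 0.985, -0.0]
force: [-2.2, -0.3, 7.4]
grip_width: 0.714
grip_force: 47.9
```

jog_arm --series "0 0 -0.02 0 0 0 0.1; 0 0 -0.06 0 0 0 0.1; 0 0 -0.12 0 0 0 0.1; 0 0 -0.18 0 0 0 0.1; 0 0 -0.23 0 0 0 0.1; 0 0 -0.25 0 0 0 0.1; 0 0 -0.25 0 0 0 0.1; 0 0 -0.25 0 0 0 0.1"

```text
time_s: 42.15
eef_pos: [439.7, 6.9, 169.5]
ee_rot: [-0.001, 0.174, 0.985, 0.0]
force: [0.4, 1.1, -2.3]
grip_width: 0.711
grip_force: 49.2
```

```bash
python3 - <<'E'
from fit import *
np.set_printoptions(suppress=True,precision=4)
P=[cap('scene'),cap('side'),cap('wrist')]
z=sense()['eef_pos'][2]-64
for p in P: print('stand_s',fit('stand_s',[p],(442,5,0),('jar_l',(440,6,z)),0),'stand_l',fit('stand_l',[p],(615.8,-193.8,0),None,0))
shift((615.5,-194,170))
E
```

```text
stand_s (array([442.2868,   3.8997,   0.    ]), np.float64(0.0201670246295532), 1) stand_l (array([ 616.2375, -193.7523,    0.    ]), np.float64(0.006963363730353405), 1)
stand_s (array([440.9016,   5.3467,   0.    ]), np.float64(0.0028322701991546255), 1) stand_l (array([ 616.7322, -194.227 ,    0.    ]), np.float64(0.005583063527971933), 1)
stand_s (array([440.0034,   3.2975,   0.    ]), np.float64(0.05247109096109001), 1) stand_l (array([ 818.8, -493.8,    0. ]), np.float64(0.8438530884228366), 1)
t 42.6 tcp [440.1   6.8 170.1] grip 0.71 F [-0.7  0.5 -0.9] tilt [-0.  0. -1.]
(615.5, -194, 170) [-0.584  -0.3214  0.0002]
```

jog_arm --series "-0.03 -0.0165 0 0 0 0 0.1; -0.1 -0.055 0 0 0 0 0.1; -0.19 -0.1046 0 0 0 0 0.1; -0.28 -0.154 0 0 0 0 0.1; -0.37 -0.2036 0 0 0 0 0.1; -0.46 -0.253 0 0 0 0 0.1; -0.54 -0.297 0 0 0 0 0.1; -0.584 -0.3214 0 0 0 0 0.1; -0.584 -0.3214 0.03 0 0 0 0.1; -0.584 -0.3214 0.08 0 0 0 0.1; -0.584 -0.3214 0.13 0 0 0 0.1; -0.584 -0.3214 0.17 0 0 0 0.1; -0.584 -0.3214 0.2 0 0 0 0.1; -0.584 -0.3214 0.215 0 0 0 0.1; -0.584 -0.3214 0.215 0 0 0 0.1; -0.584 -0.3214 0.215 0 0 0 0.1"

```text
time_s: 44.6
eef_pos: [615.8, -194.1, 84.8]
ee_rot: [0.001, 0.174, 0.985, -0.0]
force: [0.2, 0.2, -1.7]
grip_width: 0.715
grip_force: 49.2
```

```bash
python3 - <<'E'
from fit import *
np.set_printoptions(suppress=True,precision=4)
shift((615.5,-194,71.2))
save('l1',cap('side'));save('l1b',cap('scene'))
A=[cv2.resize(cv2.imread(f'pics/{n}.png')[r:r+130,c:c+130],(390,390),interpolation=2) for n,r,c in(('l1',110,300),('l1b',160,85))]
cv2.imwrite('pics/l1c.png',np.hstack(A))
E
```

```text
t 44.6 tcp [ 615.8 -194.1   84.8] grip 0.715 F [ 0.2  0.2 -1.7] tilt [ 0.001 -0.001 -1.   ]
(615.5, -194, 71.2) [0.0009 0.     0.0341]
```

View pics/l1c.png

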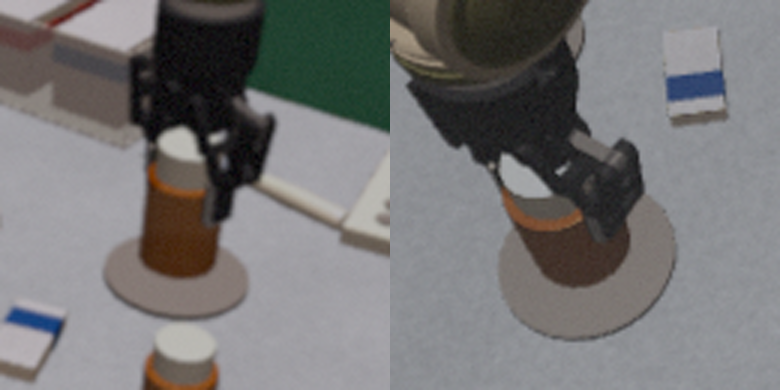

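jar_l is upright just above the middle of stand_l, with its foot at about (265,180) in the left crop. Lowering slowly.

jog_arm --series "0 0 0.008 0 0 0 0.1; 0 0 0.016 0 0 0 0.1; 0 0 0.023 0 0 0 0.1; 0 0 0.028 0 0 0 0.1; 0 0 0.031 0 0 0 0.1; 0 0 0.033 0 0 0 0.1; 0 0 0.034 0 0 0 0.1; 0 0 0.034 0 0 0 0.1; 0 0 0.034 0 0 0 0.1"

```text
time_s: 45.82
eef_pos: [615.6, -194.1, 71.1]
ee_rot: [0.0, 0.174, 0.985, -0.0]
force: [-3.0, 1.2, 5.3]
grip_width: 0.713
grip_force: 49.5
```

jog_arm --series "0 0 0 0 0 0 0.5; 0 0 0 0 0 0 0.7; 0 0 0 0 0 0 0.9; 0 0 0 0 0 0 1; 0 0 0 0 0 0 1; 0 0 0 0 0 0 1; 0 0 0 0 0 0 1; 0 0 -0.03 0 0 0 1; 0 0 -0.1 0 0 0 1; 0 0 -0.2 0 0 0 1; 0 0 -0.3 0 0 0 1; 0 0 -0.33 0 0 0 1; 0 0 -0.33 0 0 0 1; 0 0 -0.33 0 0 0 1"

```text
time_s: 47.58
eef_pos: [615.0, -193.8, 200.9]
ee_rot: [-0.001, 0.174, 0.985, 0.0]
force: [-0.3, 0.3, -0.4]
grip_width: 1.0
grip_force: 0.0
```

```bash
python3 - <<'E'
from fit import *
np.set_printoptions(suppress=True,precision=4)
P=[cap('scene'),cap('side'),cap('wrist')]
for p in P:
  f=fit('jar_l',[p],(615.5,-194,6),fixz=6);print(f,fit('stand_l',[p],(615.5,-194,0),('jar_l',f[0]),0))
for p in P[:2]: print('jar_s',fit('jar_s',[p],(445.5,282.5,6),fixz=6),'stand_s',fit('stand_s',[p],(441,4,0),None,0))
shift((445.5,282.5,203))
E
```

```text
(array([ 616.8466, -192.5538,    6.    ]), np.float64(0.014523503137873161), 1) (array([ 615.0922, -194.442 ,    0.    ]), np.float64(0.0079049389609554), 1)
(array([ 615.555 , -192.9071,    6.    ]), np.float64(0.002663656812048832), 1) (array([ 615.9258, -192.2148,    0.    ]), np.float64(0.0057049365074993055), 1)
(array([ 612.7141, -193.6097,    6.    ]), np.float64(0.00516124080333497), 1) (array([ 614.4311, -194.4902,    0.    ]), np.float64(0.007848398264571172), 1)
jar_s (array([447.1731, 280.9883,   6.    ]), np.float64(0.0066345502606366446), 1) stand_s (array([441.9562,   3.4764,   0.    ]), np.float64(0.0020002504276576704), 1)
jar_s (array([445.5, 282.5,   6. ]), np.float64(0.0), 0) stand_s (array([441.3654,   4.9046,   0.    ]), np.float64(0.0036628004030599694), 1)
t 48.23 tcp [ 615.5 -194.   202.6] grip 0.996 F [-0.2  0.9  1. ] tilt [ 0. -0. -1.]
(445.5, 282.5, 203) [ 0.8075  0.9735 -0.001 ]
```

jog_arm --series "0.04 0.048 0 0 0 0 1; 0.12 0.145 0 0 0 0 1; 0.2 0.241 0 0 0 0 1; 0.28 0.338 0 0 0 0 1; 0.36 0.434 0 0 0 0 1; 0.44 0.53 0 0 0 0 1; 0.52 0.627 0 0 0 0 1; 0.6 0.723 0 0 0 0 1; 0.68 0.82 0 0 0 0 1; 0.76 0.916 0 0 0 0 1; 0.8075 0.9735 0 0 0 0 1; 0.8075 0.9735 0 0 0 0 1; 0.8075 0.9735 0 0 0 0 1"

```text
time_s: 49.85
eef_pos: [445.8, 282.0, 202.6]
ee_rot: [0.0, 0.174, 0.985, -0.0]
force: [0.3, -0.2, -0.1]
grip_width: 1.003
grip_force: 0.0
```

```bash
python3 - <<'E'
from fit import *
np.set_printoptions(suppress=True,precision=4)
p=cap('wrist')
print(fit('jar_s',[p],(445,282,6),fixz=6))
shift((445.5,282.5,36))
E
```

```text
(array([444.1481, 282.5871,   6.    ]), np.float64(0.010485157975416447), 1)
t 49.95 tcp [446.  281.7 202.6] grip 1.001 F [ 0.  -0.1 -0.1] tilt [ 0. -0. -1.]
(445.5, 282.5, 36) [0.0019 0.0016 0.4165]
```

jog_arm --series "0.001 0.001 0.08 0 0 0 1; 0.001 0.001 0.17 0 0 0 1; 0.001 0.001 0.26 0 0 0 1; 0.001 0.001 0.34 0 0 0 1; 0.001 0.001 0.4 0 0 0 1; 0.001 0.001 0.4165 0 0 0 1; 0.001 0.001 0.4165 0 0 0 1; 0.001 0.001 0.4165 0 0 0 0.6; 0.001 0.001 0.4165 0 0 0 0.3; 0.001 0.001 0.4165 0 0 0 0.1; 0.001 0.001 0.4165 0 0 0 -0.1; 0.001 0.001 0.4165 0 0 0 -0.3; 0.001 0.001 0.4165 0 0 0 -0.5; 0.001 0.001 0.4165 0 0 0 -0.5; 0.001 0.001 0.4165 0 0 0 -0.5; 0.001 0.001 0.4165 0 0 0 -0.5; 0.001 0.001 0.4165 0 0 0 -0.5" --grip_force 30

```text
time_s: 52.08
eef_pos: [445.4, 283.1, 36.2]
ee_rot: [0.0, 0.174, 0.985, 0.0]
force: [-1.5, -0.3, 5.5]
grip_width: 0.411
grip_force: 30.0
```

jog_arm --series "0 0 -0.02 0 0 0 -0.5; 0 0 -0.06 0 0 0 -0.5; 0 0 -0.12 0 0 0 -0.5; 0 0 -0.18 0 0 0 -0.5; 0 0 -0.23 0 0 0 -0.5; 0 0 -0.25 0 0 0 -0.5; 0 0 -0.25 0 0 0 -0.5"

```text
time_s: 52.95
eef_pos: [445.3, 283.0, 136.3]
ee_rot: [0.0, 0.174, 0.985, 0.0]
force: [-0.6, -0.8, 0.9]
grip_width: 0.411
grip_force: 30.0
```

```bash
python3 - <<'E'
from fit import *
np.set_printoptions(suppress=True,precision=4)
shift((441.3,4.2,135))
E
```

```text
t 52.95 tcp [445.3 283.  136.3] grip 0.411 F [-0.6 -0.8  0.9] tilt [ 0.001  0.    -1.   ]
(441.3, 4.2, 135) [-0.2294 -0.6583  0.0032]
```

jog_arm --series "-0.01 -0.029 0 0 0 0 -0.5; -0.04 -0.115 0 0 0 0 -0.5; -0.08 -0.23 0 0 0 0 -0.5; -0.12 -0.344 0 0 0 0 -0.5; -0.16 -0.459 0 0 0 0 -0.5; -0.2 -0.574 0 0 0 0 -0.5; -0.22 -0.631 0 0 0 0 -0.5; -0.2294 -0.6583 0 0 0 0 -0.5; -0.2294 -0.6583 0.04 0 0 0 -0.5; -0.2294 -0.6583 0.09 0 0 0 -0.5; -0.2294 -0.6583 0.14 0 0 0 -0.5; -0.2294 -0.6583 0.18 0 0 0 -0.5; -0.2294 -0.6583 0.21 0 0 0 -0.5; -0.2294 -0.6583 0.225 0 0 0 -0.5; -0.2294 -0.6583 0.225 0 0 0 -0.5; -0.2294 -0.6583 0.225 0 0 0 -0.5"

```text
time_s: 54.95
eef_pos: [441.5, 4.2, 46.4]
ee_rot: [0.0, 0.174, 0.985, -0.0]
force: [-0.3, -0.0, -0.9]
grip_width: 0.409
grip_force: 30.1
```

```bash
python3 - <<'E'
from fit import *
np.set_printoptions(suppress=True,precision=4)
shift((441.3,4.2,36.4))
E
```

```text
t 54.95 tcp [441.5   4.2  46.4] grip 0.409 F [-0.3 -0.  -0.9] tilt [ 0.001 -0.    -1.   ]
(441.3, 4.2, 36.4) [ 0.0006 -0.0001  0.025 ]
```

jog_arm --series "0 0 0.007 0 0 0 -0.5; 0 0 0.014 0 0 0 -0.5; 0 0 0.019 0 0 0 -0.5; 0 0 0.022 0 0 0 -0.5; 0 0 0.024 0 0 0 -0.5; 0 0 0.025 0 0 0 -0.5; 0 0 0.025 0 0 0 -0.5; 0 0 0.025 0 0 0 -0.5"

```text
time_s: 55.95
eef_pos: [441.2, 4.2, 36.2]
ee_rot: [0.0, 0.174, 0.985, -0.0]
force: [-2.1, -0.2, 5.4]
grip_width: 0.411
grip_force: 30.6
```

jog_arm --series "0 0 0 0 0 0 -0.1; 0 0 0 0 0 0 0.1; 0 0 0 0 0 0 0.5; 0 0 0 0 0 0 1; 0 0 0 0 0 0 1; 0 0 0 0 0 0 1; 0 0 0 0 0 0 1; 0 0 -0.03 0 0 0 1; 0 0 -0.1 0 0 0 1; 0 0 -0.2 0 0 0 1; 0 0 -0.3 0 0 0 1; 0 0 -0.42 0 0 0 1; 0 0 -0.54 0 0 0 1; 0 0 -0.54 0 0 0 1; 0 0 -0.54 0 0 0 1"

```text
time_s: 57.82
eef_pos: [440.8, 4.3, 251.7]
ee_rot: [-0.0, 0.174, 0.985, 0.0]
force: [-0.2, -0.2, -0.3]
grip_width: 1.0
grip_force: 0.0
```

```bash
python3 - <<'E'
from fit import *
np.set_printoptions(suppress=True,precision=4)
P=[cap('scene'),cap('side'),cap('wrist')]
save('f1',P[0]);save('f2',P[1]);cv2.imwrite('pics/fin.png',cv2.resize(np.hstack([cv2.imread('pics/f1.png')[80:320,80:430],cv2.imread('pics/f2.png')[80:320,120:470]]),(800,274)))
for j,s,x in(('jar_s','stand_s',(441.3,4.2,6)),('jar_m','stand_m',(446.3,-292.3,6)),('jar_l','stand_l',(615.5,-194,6))):
  for p in P[:3 if j=='jar_s' else 2]:
    f=fit(j,[p],x,fixz=6);print(j,f[0][:2],round(f[1],3),fit(s,[p],(x[0],x[1],0),(j,f[0]),0)[:2])
shift((450,0,250))
E
```

```text
jar_s [443.4308   4.4881] 0.008 (array([441.9025,   2.7255,   0.    ]), np.float64(0.010557680033044615))
jar_s [443.3226   5.8212] 0.009 (array([443.809 ,   6.9328,   0.    ]), np.float64(0.05237185753587113))
jar_s [440.0272   4.2   ] 0.018 (array([439.6657,   3.5215,   0.    ]), np.float64(0.0030330666514691257))
jar_m [ 447.5625 -290.8854] 0.004 (array([ 446.2521, -293.2238,    0.    ]), np.float64(0.033562314266778935))
jar_m [ 448.3132 -290.5998] 0.017 (array([ 446.6285, -292.003 ,    0.    ]), np.float64(0.011232994145013676))
jar_l [ 616.4797 -192.7951] 0.003 (array([ 616.3207, -193.0058,    0.    ]), np.float64(0.004820075883164964))
jar_l [ 615.6987 -193.4072] 0.004 (array([ 614.6398, -193.1904,    0.    ]), np.float64(0.0053233330739011825))
t 58.67 tcp [441.2   4.2 252. ] grip 0.998 F [-0.5 -0.   0.2] tilt [-0. -0. -1.]
(450, 0, 250) [-0.0241 -0.0024  0.0049]
```

View pics/fin.png

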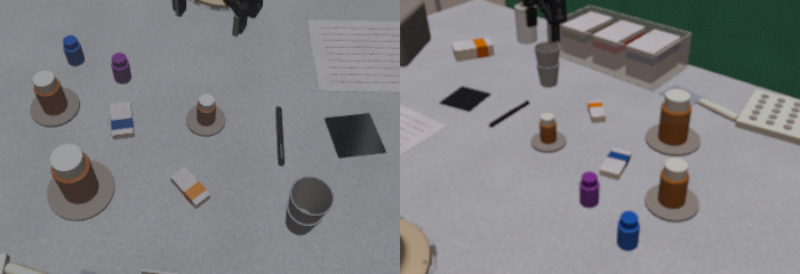

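The final picture shows all three jars upright and centred on their own stands. The cups are nested at the right, about (205,308) in the left crop, and the mat is empty. Handing in.

```bash
python3 -c "
from rig import finish_job; print(finish_job())"
```

```text
the job is handed in; nothing more can be done
None
```

I handed in the job at about 59 s with each jar upright on its own stand, about 3 mm or less off centre, and the tall cup resting about 15 mm up in the short cup; no verdict came back.

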